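# Comb the chopsticks into rows

### The job

Take the wooden rake and comb the three scattered chopsticks along the draining tray until they lie flat in close parallel rows against the tray's tall wooden end board. Move the sticks with the rake only, never with the gripper, then stand the rake back upright on the middle of its small dark board and let go. Leave the garlic and the matchbox where they are.

Things in the scene. Friction and masses are not known exactly. Their poses are not given: they have to be found in the camera images.
- tray: aluminium tray, fixed on the worktop; origin on its underside at the centre of the floor, z up. Floor 180 (x) by 260 mm (y), at z = 9 mm. Rims 4 mm thick, tops at z = 24 mm, on three sides; at the +y end a dark wooden end board, top at z = 41 mm, 10 mm thick, inner face at y = +130 mm. At the start the floor from y = -130 to -70 mm is free of sticks.
- stick_a: wooden chopstick, a straight bar 140 mm long (its x axis) and 10 x 10 mm square in section, 25 g, with three thin dark rings near one end; origin at the centre of its underside, z up. It lies flat on the tray floor and slides easily; it does not roll.
- stick_b: wooden chopstick, a straight bar 140 mm long (its x axis) and 10 x 10 mm square in section, 25 g, with three thin dark rings near one end; origin at the centre of its underside, z up. It lies flat on the tray floor and slides easily; it does not roll.
- stick_c: wooden chopstick, a straight bar 140 mm long (its x axis) and 10 x 10 mm square in section, 25 g, with three thin dark rings near one end; origin at the centre of its underside, z up. It lies flat on the tray floor and slides easily; it does not roll.
- rake: wooden rake standing on the board, 0.18 kg, same when turned half round. Origin midway between the tine tips, z up. Two rows (y = +18, -18 mm) of six tines 8 mm thick, x = -60 to 60 mm; crossbar 140 (x) by 50 mm (y), z = 34 to 48 mm; upright grip block 60 (x) by 24 mm (y), z = 48 to 112 mm: grasp it across its 24 mm at about z = 80 mm.
- board: small dark wooden board, 180 (x) by 120 mm (y), fixed flat on the worktop in front of the tray, where the rake stands. Origin at its centre; its top is 12 mm above the origin, z up.
- garlic: garlic bulb, 50 mm, loose on the worktop to the right; origin at the centre of its underside. To be left alone.
- matchbox: matchbox, 36 x 52 x 14 mm, loose on the worktop to the right of the tray; origin at the centre of its underside. To be left alone.

How it is judged:
On the way:
1. the rake is down in the tray, its tines within 15 mm of the tray floor (z of rake in the frame of tray below 0.024 m and x of rake in the frame of tray between -0.09 and 0.09 m and y of rake in the frame of tray between -0.13 and 0.13 m), for 0.2 s.
At the end, for the whole second after the job is handed in: All three sticks lie flat on the tray floor (none on top of another), each within 0.1 rad of parallel to the end board and with its middle within 40 mm of the board's inner face; the rake stands upright and still on its board, its middle within 50 mm of the board's middle, released (y of each of stick_a, stick_b, stick_c in the frame of tray above 0.09 m and z of stick_a in the frame of tray between 0.006 and 0.014 m and angle between the x axis of each of stick_a, stick_b, stick_c and the x axis of tray, either way round below 0.1 rad and linear speed of each of stick_a, stick_b, stick_c, rake below 0.02 m/s and z of stick_b in the frame of tray between 0.006 and 0.014 m and z of stick_c in the frame of tray between 0.006 and 0.014 m and horizontal distance between rake and board below 0.05 m and z of rake in the frame of board between 0.009 and 0.016 m and angle between rake's own z axis and vertical below 0.06 rad and contact force between the fingers and rake below 0.1 N); the robot touches nothing.
It fails at once if the gripper or arm pushes a stick (over 0.5 N) (contact force between any of the fingers, the arm and stick_a above 0.5 N or contact force between any of the fingers, the arm and stick_b above 0.5 N or contact force between any of the fingers, the arm and stick_c above 0.5 N).
It fails at once if the garlic or the matchbox is moved by more than 20 mm (distance of any of garlic, matchbox from where it was at the start of the episode above 0.02 m).
It also fails if it takes over 48 s, if anything falls off the work surface, if the arm or the gripper's body presses on something with over 40 N, if the wrist force passes 120 N, or if a joint passes its speed limit or range.

### The arm

A 6-joint arm with a two-finger parallel gripper is mounted at the origin on a cart in front of the work surface, level with it; the furniture and walls round the work are solid. World frame = base frame: x ahead of the robot, y to its left, z up, the work surface at z = 0. Lengths are in m, angles in rad, forces in N, time in s.
With the tool pointing down it reaches from about 0.325 to 0.775 m from the base axis. Payload 5.5 kg.
Tool frame: the origin (TCP) lies on the centre line of the jaws, within the pads' length; the fingertips stand 8 mm ahead of it and the grasp point (between the pads) lies 11 mm behind it (bot.finger_overhang is the distance from the TCP to the fingertips, in m); z points along the fingers, y is the line along which they close (so a half turn about z gives the same grasp; the last joint's range is limited). The gripper opens to 88 mm and grips with 3 to 60 N. Pads are 20 mm wide; open, the fingers measure 115 mm over their backs; the gripper's body (75 mm by 178 mm) begins 61 mm behind the grasp point.
Start: joints at [-0.057, 0.091, 1.231, -0, 1.82, -0.057], TCP at [0.6, -0, 0.231] pointing down, gripper open.
Joint ranges: [-2.87, 2.87], [-0.86, 2.18], [0.17, 2.46], [-1.51, 4.65], [0.06, 2.69], [-2.65, 2.65]. Speed limits (rad/s): [2.57, 2.57, 3.01, 3.14, 3.14, 3.14].

### API

Orientations are given as a unit quaternion [x, y, z, w].
In Python, from plant import bot gives the robot as it stands.
- The arm moves only by the tool run_rows, called after "Emit:" by a JSON object that holds its "name" and its "arguments", one argument or row to a line. Schema: {"type":"object","properties":{"segments":{"type":"array","items":{"type":"object","properties":{"rot":{"type":"array","items":{"type":"number"},"minItems":3,"maxItems":3},"trans":{"type":"array","items":{"type":"number"},"minItems":3,"maxItems":3},"finger_gap":{"type":"number"}},"additionalProperties":false,"required":["finger_gap"]},"minItems":1,"maxItems":12},"grip_n":{"type":"number"},"only":{"type":"string"},"quiet":{"type":"boolean"},"lines":{"type":"string"}},"required":["segments"],"additionalProperties":false}. segments is a list of rows, 1 to 12 of them, each an object with the fields rot (a list: a rotation vector rx, ry, rz in fractions of the full range, 1 being 2 pi rad), trans (a list: dx, dy, dz in shares of the most that a row can go, 1 being 62.5 mm), finger_gap (the opening from 0.0 (shut) to 1.0 (fully open)); a field left out counts as zero (the opening has to be given); each row shifts and turns the commanded pose from where the row before left it, along the tool's axes as they then stand; what a row does not reach is not made up. A row lasts 1/8 s, in which the tool goes at most 0.0625 m and 0.188 rad, less where a joint would pass 70% of its speed; a pose out of reach is approached as far as the arm can. The fingers move at their own pace and stop on an object; grip_n is the grip in N (left out, the last holds). Time passes only in rows, so rows that do not move let the fingers close. The tool returns the time, the measured TCP pose, the force, the opening and the grip force at its end. only (a regular expression) keeps the lines of the reply that match it, lines (a string "A,B") keeps lines A to B, and quiet returns only ok. Shift and turn numbers lie between -1 and 1, and a call with a number outside is refused. Input that does not fit is refused with a message, and nothing moves.
- bot.get_obs(): the state, without advancing time (a new reading comes with each control period).
- bot.read_camera(name): name is "scene" or "side" or "wrist"; returns the picture (400x640x3 uint8, red, green, blue); there is no depth.
- bot.camera_params(name): a dict with "vfov" (degrees; the focal length in pixels is half the picture's height over the tangent of half this angle, whatever the lens; pixels are square), "cx", "cy" (the principal point, pixels), "dist" ([k1, k2, p1, p2, k3] as OpenCV has them; the pictures are not rectified), "R" (3x3) and "t" (3): a world point X has camera coordinates R X + t; the wrist camera has in their place "T_tool_cam" (4x4, takes a point from camera to tool coordinates, whose origin is the TCP and whose axes are the flange's). Camera axes: x right, y down, z forward; pixel columns grow to the right and rows downward; lengths in m; the calibration is good to about 2 mm. A picture is of the moment at which its call begins: read the wrist's pose just before it. camera_params takes no time and is no camera call.
- bot.job_done(): hands the job in; it is judged then, once.
The state is a dict: "clock": time; "qpos": joint angles; "qd": joint speeds; "joint_torque": joint torques, N m; "eef_pos": TCP position; "eef_rot": TCP orientation; "wrist_force": force on the tool from outside, world axes, zero at the start; "ft_torque": the same for the moment, N m; "finger_gap": opening from 0.0 (shut) to 1.0 (fully open); "finger_force": force on a finger pad.
Only numpy, scipy, OpenCV 4.12 (cv2) and the standard library are available. Lean on these libraries where they do the work, as an engineer would, in place of code of your own. Each camera call takes 0.05 s, during which the arm holds its last target. There are 200 camera calls.

## Working session

There is one attempt and no reset: what is moved stays moved. The work goes in short steps, Python scripts to look and compute and a tool call to move; the robot and the scene stay as the last step left them, time stands still between calls to the robot, and variables do not carry over. Pictures are saved under pics/ and viewed, at most 10 in all, crops included, and the job is handed in when it is done.

```bash
ls; mkdir -p pics; python3 - <<'E'
from plant import bot
import cv2
for n in("scene","side"):
    cv2.imwrite(f"pics/{n}0.png",bot.read_camera(n)[:,:,::-1]); print(n,bot.camera_params(n))
o=bot.get_obs();print(o["clock"],o["eef_pos"],o["eef_rot"],bot.finger_overhang)
E
```

```text
pics
plant.py
scene {'vfov': 49.292991793839775, 'cx': 323.7879024304505, 'cy': 200.54770290996143, 'dist': array([-0.01791447,  0.        ,  0.        ,  0.        ,  0.        ]), 'R': array([[ 0.74296519, -0.66899454,  0.02119047],
       [-0.42841926, -0.49963691, -0.75287442],
       [ 0.51425642,  0.55028108, -0.65782298]]), 't': array([-0.53410578,  0.14931719,  0.73485689])}
side {'vfov': 48.394080691993395, 'cx': 327.1229276337804, 'cy': 205.1875104616719, 'dist': array([-0.08433246,  0.        ,  0.        ,  0.        ,  0.        ]), 'R': array([[ 0.92941397, -0.36898697,  0.00618778],
       [-0.23221641, -0.59777991, -0.76729051],
       [ 0.28681913,  0.71169361, -0.64126983]]), 't': array([-0.55782955,  0.02378598,  0.88293242])}
0.1 [5.99744482e-01 1.03720153e-05 2.29607012e-01] [ 7.07099992e-01  7.07113005e-01 -5.89450508e-04 -6.72412790e-04] 0.008
```

View pics/scene0.png

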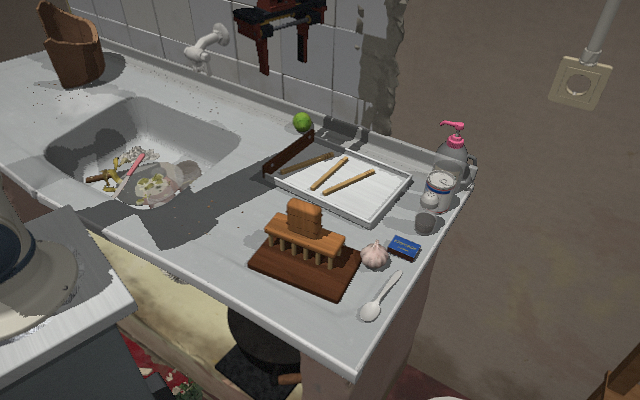

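View pics/side0.png

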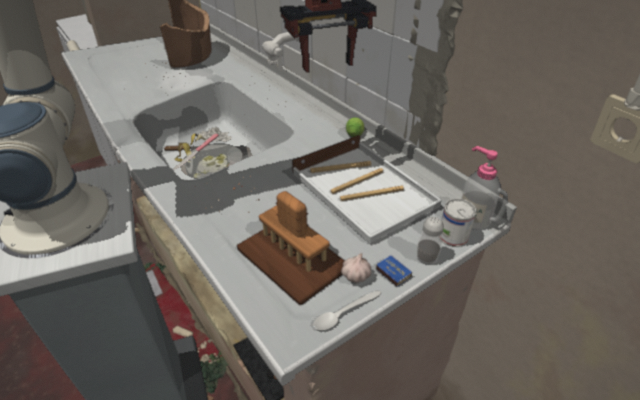

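The two views show the tray at scene ~(275–413,132–226), its end board on the left, and the rake on its board at ~(305,245). The garlic is at (373,255) and the matchbox at (404,247). I'll enlarge both for corner picks.

```bash
cat > h.py <<'E'
from plant import bot
import numpy as np, cv2
def K(p,h=400):
    f=h/2/np.tan(np.radians(p["vfov"])/2); return np.array([[f,0,p["cx"]],[0,f,p["cy"]],[0,0,1]])
def ray(p,uv,Rt=None):
    n=cv2.undistortPoints(np.array(uv,float).reshape(-1,1,2),K(p),p["dist"]).reshape(-1,2)
    d=np.c_[n,np.ones(len(n))]
    R,t=Rt if Rt else (p["R"],p["t"])
    return -R.T@t, d@R
def onz(name,uv,z,Rt=None):
    c,d=ray(bot.camera_params(name),uv,Rt); z=np.broadcast_to(z,len(d))
    return c+d*((z-c[2])/d[:,2])[:,None]
def tri(a,b):
    c1,d1=ray(bot.camera_params("scene"),a);c2,d2=ray(bot.camera_params("side"),b);o=[]
    for u,v in zip(d1,d2):
        A=np.c_[u,-v];s=np.linalg.lstsq(A,c2-c1,rcond=None)[0];o.append((c1+u*s[0]+c2+v*s[1])/2)
    return np.array(o)
E
python3 - <<'E'
import cv2,numpy as np
a=cv2.imread("pics/scene0.png")[120:305,235:425];b=cv2.imread("pics/side0.png")[125:310,230:445]
cv2.imwrite("pics/s4.png",cv2.resize(a,None,fx=3.15,fy=3.15,interpolation=cv2.INTER_CUBIC)[:600])
cv2.imwrite("pics/d4.png",cv2.resize(b,None,fx=3.15,fy=3.15,interpolation=cv2.INTER_CUBIC)[:600])
E
```

```text
(no output)
```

View pics/s4.png

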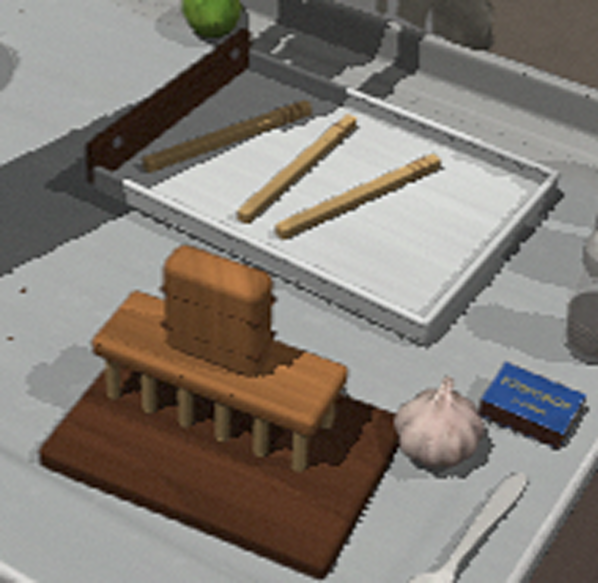

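View pics/d4.png

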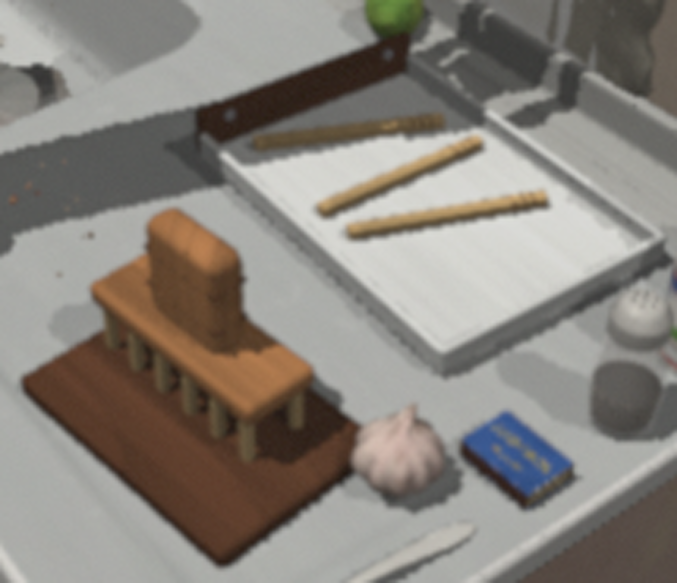

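```bash
python3 - <<'E'
from h import *
np.set_printoptions(precision=4,suppress=True)
S=lambda l:np.array(l)/3.15+[235,120]
D=lambda l:np.array(l)/3.15+[230,125]
print("rim R,B, boardtop near/far (tri)");
print(tri(S([(557,174),(426,325),(90,148),(248,33)]),D([(663,237),(445,360),(199,107),(409,35)])))
print("rim z.024 scene",onz("scene",S([(557,174),(426,325)]),.024)); print("side",onz("side",D([(663,237),(445,360)]),.024))
print("btop .041",onz("scene",S([(90,148),(248,33)]),.041),onz("side",D([(199,107),(409,35)]),.041))
print("xbar top .06 scene LF LB RB RF\n",onz("scene",S([(95,345),(133,292),(346,370),(313,425)]),.06))
print("xbar side\n",onz("side",D([(92,290),(148,255),(312,372),(247,414)]),.06))
print("board .012\n",onz("scene",S([(42,450),(320,573),(398,422)]),.012),"\n",onz("side",D([(24,383),(222,557),(357,430)]),.012))
print("sticks mid-line ends z~.017\n",onz("scene",S([(147,161),(310,108),(243,213),(352,122),(280,230),(438,161)]),.017))
print(onz("side",D([(252,142),(442,121),(322,208),(480,142),(349,230),(547,198)]),.017))
print("garlic,match",onz("scene",S([(440,455)]),0.01),onz("scene",S([(505,362),(585,400),(562,440),(482,412)]),.014))
E
```

```text
rim R,B, boardtop near/far (tri)
[[ 0.7422 -0.2624  0.0239]
 [ 0.5681 -0.3026  0.015 ]
 [ 0.5016 -0.046   0.0428]
 [ 0.6816 -0.0037  0.0397]]
rim z.024 scene [[ 0.7421 -0.2624  0.024 ]
 [ 0.5624 -0.3068  0.024 ]]
side [[ 0.742  -0.2625  0.024 ]
 [ 0.562  -0.3128  0.024 ]]
btop .041 [[ 0.5005 -0.0472  0.041 ]
 [ 0.6794 -0.0062  0.041 ]] [[ 0.5043 -0.0394  0.041 ]
 [ 0.6813 -0.0045  0.041 ]]
xbar top .06 scene LF LB RB RF
 [[ 0.3799 -0.2198  0.06  ]
 [ 0.4226 -0.1988  0.06  ]
 [ 0.4731 -0.3259  0.06  ]
 [ 0.4316 -0.3435  0.06  ]]
xbar side
 [[ 0.3811 -0.2209  0.06  ]
 [ 0.4198 -0.2027  0.06  ]
 [ 0.4732 -0.3276  0.06  ]
 [ 0.4305 -0.3439  0.06  ]]
board .012
 [[ 0.3338 -0.227   0.012 ]
 [ 0.3949 -0.3909  0.012 ]
 [ 0.5011 -0.344   0.012 ]] 
 [[ 0.3332 -0.231   0.012 ]
 [ 0.3991 -0.3903  0.012 ]
 [ 0.498  -0.3344  0.012 ]]
sticks mid-line ends z~.017
 [[ 0.5397 -0.0585  0.017 ]
 [ 0.6717 -0.0856  0.017 ]
 [ 0.5534 -0.1462  0.017 ]
 [ 0.6832 -0.1186  0.017 ]
 [ 0.5605 -0.1757  0.017 ]
 [ 0.6968 -0.1923  0.017 ]]
[[ 0.5354 -0.0603  0.017 ]
 [ 0.6714 -0.0849  0.017 ]
 [ 0.5529 -0.1476  0.017 ]
 [ 0.685  -0.118   0.017 ]
 [ 0.5605 -0.1753  0.017 ]
 [ 0.6974 -0.1919  0.017 ]]
garlic,match [[ 0.5026 -0.3761  0.01  ]] [[ 0.5835 -0.3538  0.014 ]
 [ 0.5956 -0.4056  0.014 ]
 [ 0.5609 -0.4165  0.014 ]
 [ 0.5423 -0.3719  0.014 ]]
```

Tray centre is about (.6205,-.1535) with yaw 13.5°. The rake is at (.4265,-.273), x axis at 112.4°, and its board is at (.4165,-.284). Sizes check out: the rim measures 186 mm against 188, crossbar 136/140, sticks about 137/140. The sticks' middles sit at tray y ≈ .083, .021 and -.032.

Units first: shifts go in shares of 62.5 mm and turns go in shares of 2 pi rad. So -0.034 m is -0.544, -0.0217 m is -0.3472, -0.13 rad is -0.0207.

```bash
cat > togo.py <<'E'
# remaining motion in tool axes to x y z yaw(deg of tool y in world), tool down
import sys,numpy as np
from plant import bot
from scipy.spatial.transform import Rotation as R
x,y,z,a=map(float,sys.argv[1:5]); o=bot.get_obs(); r=R.from_quat(o["eef_rot"])
g=R.from_euler('z',a,degrees=True)*R.from_quat([.5**.5,.5**.5,0,0])
print("t",round(o["clock"],2),"shift",np.round(r.inv().apply(np.array([x,y,z])-o["eef_pos"]),4),"turn",np.round((r.inv()*g).as_rotvec(),4),
"F",np.round(o["wrist_force"],1),"gap",round(float(o["finger_gap"]),3),"ff",np.round(o["finger_force"],1),"pos",np.round(o["eef_pos"],4),"q6",np.round(o["qpos"][5],2))
E
```

Emit:
{"name": "run_rows", "arguments": {
  "segments": [
    {"trans": [-0.544,-0.3472,0],"finger_gap": 1},
    {"trans": [-0.544,-0.3472,0],"finger_gap": 1},
    {"trans": [-0.544,-0.3472,0],"finger_gap": 1},
    {"trans": [-0.544,-0.3472,0],"finger_gap": 1},
    {"trans": [-0.544,-0.3472,0],"finger_gap": 1},
    {"trans": [-0.544,-0.3472,0],"finger_gap": 1},
    {"trans": [-0.544,-0.3472,0],"finger_gap": 1},
    {"trans": [-0.544,-0.3472,0],"finger_gap": 1},
    {"rot": [0,0,-0.0207],"finger_gap": 1},
    {"rot": [0,0,-0.0207],"finger_gap": 1},
    {"rot": [0,0,-0.0207],"finger_gap": 1},
    {"finger_gap": 1}
  ]
}}

```text
clock: 1.6
eef_pos: [0.4263, -0.272, 0.2302]
eef_rot: [0.557, 0.83, 0.0, -0.0]
wrist_force: [0.6, -0.2, 0.4]
finger_gap: 0.996
finger_force: 0.0
```

```bash
python3 togo.py .4265 -.273 .081 22.4
```

```text
t 1.6 shift [-1.100e-03 -1.000e-04  1.492e-01] turn [-0.0004 -0.0007 -0.0022] F [ 0.6 -0.2  0.4] gap 0.996 ff 0.0 pos [ 0.4263 -0.272   0.2302] q6 -1.02
```

Scaled: 0.04 m is 0.64, 0.029 m is 0.464.

Emit:
{"name": "run_rows", "arguments": {
  "segments": [
    {"trans": [0,0,0.64],"finger_gap": 1},
    {"trans": [0,0,0.64],"finger_gap": 1},
    {"trans": [0,0,0.64],"finger_gap": 1},
    {"trans": [0,0,0.464],"finger_gap": 1},
    {"finger_gap": 1},
    {"finger_gap": 0},
    {"finger_gap": 0},
    {"finger_gap": 0},
    {"finger_gap": 0},
    {"finger_gap": 0}
  ],
  "grip_n": 40
}}

```text
clock: 2.85
eef_pos: [0.4265, -0.272, 0.0818]
eef_rot: [0.557, 0.831, -0.0, 0.0]
wrist_force: [-0.7, 0.3, 0.2]
finger_gap: 0.471
finger_force: 0.0
```

```bash
python3 togo.py .4265 -.273 .081 22.4
```

```text
t 2.85 shift [-0.0009 -0.0003  0.0008] turn [ 0.0001  0.0002 -0.0011] F [-0.7  0.3  0.2] gap 0.471 ff 0.0 pos [ 0.4265 -0.272   0.0818] q6 -1.02
```

Emit:
{"name": "run_rows", "arguments": {
  "segments": [
    {"finger_gap": 0},
    {"finger_gap": 0},
    {"finger_gap": 0},
    {"finger_gap": 0},
    {"finger_gap": 0}
  ],
  "grip_n": 40
}}

```text
clock: 3.48
eef_pos: [0.4265, -0.272, 0.0816]
eef_rot: [0.557, 0.831, 0.0, 0.0]
wrist_force: [0.5, 1.4, -1.1]
finger_gap: 0.273
finger_force: 40.0
```

```bash
python3 togo.py .4265 -.273 .081 22.4
```

```text
t 3.48 shift [-0.001  -0.0004  0.0006] turn [ 0.0002  0.     -0.0009] F [ 0.5  1.4 -1.1] gap 0.273 ff 40.0 pos [ 0.4265 -0.272   0.0816] q6 -1.03
```

Scaled: 0.0419 m is 0.6704, -0.04 m is -0.64.

Emit:
{"name": "run_rows", "arguments": {
  "segments": [
    {"trans": [0,0,-0.64],"finger_gap": 0},
    {"trans": [0,0,-0.64],"finger_gap": 0},
    {"trans": [-0.1952,0.6704,-0.16],"finger_gap": 0},
    {"trans": [-0.1952,0.6704,0],"finger_gap": 0},
    {"trans": [-0.1952,0.6704,0],"finger_gap": 0},
    {"trans": [-0.1952,0.6704,0],"finger_gap": 0},
    {"trans": [-0.1952,0.6704,0],"finger_gap": 0}
  ]
}}

```text
clock: 4.35
eef_pos: [0.6444, -0.2486, 0.1707]
eef_rot: [0.557, 0.831, -0.0, -0.001]
wrist_force: [0.3, -1.0, -1.2]
finger_gap: 0.273
finger_force: 40.0
```

Emit:
{"name": "run_rows", "arguments": {
  "segments": [
    {"rot": [0,0,-0.0282],"finger_gap": 0},
    {"rot": [0,0,-0.0282],"finger_gap": 0},
    {"rot": [0,0,-0.0282],"finger_gap": 0},
    {"rot": [0,0,-0.0282],"finger_gap": 0},
    {"rot": [0,0,-0.0282],"finger_gap": 0},
    {"rot": [0,0,-0.0282],"finger_gap": 0},
    {"rot": [0,0,-0.0282],"finger_gap": 0},
    {"rot": [0,0,-0.0282],"finger_gap": 0},
    {"finger_gap": 0},
    {"finger_gap": 0}
  ]
}}

```text
clock: 5.6
eef_pos: [0.6432, -0.2488, 0.1712]
eef_rot: [-0.116, 0.993, 0.0, -0.0]
wrist_force: [-0.1, -0.1, -1.5]
finger_gap: 0.274
finger_force: 40.0
```

```bash
python3 togo.py .6434 -.2488 .081 103.5
python3 - <<'E'
from h import *
a=bot.read_camera("scene")[90:290,200:450,::-1];b=bot.read_camera("side")[90:290,230:480,::-1]
cv2.imwrite("pics/h1.png",cv2.resize(np.hstack([a,b]),(800,320),interpolation=cv2.INTER_CUBIC))
E
```

```text
t 5.6 shift [-0.0002 -0.0001  0.0902] turn [ 0.0004 -0.0007 -0.0039] F [-0.1 -0.1 -1.5] gap 0.274 ff 40.0 pos [ 0.6432 -0.2488  0.1712] q6 -2.22
```

View pics/h1.png

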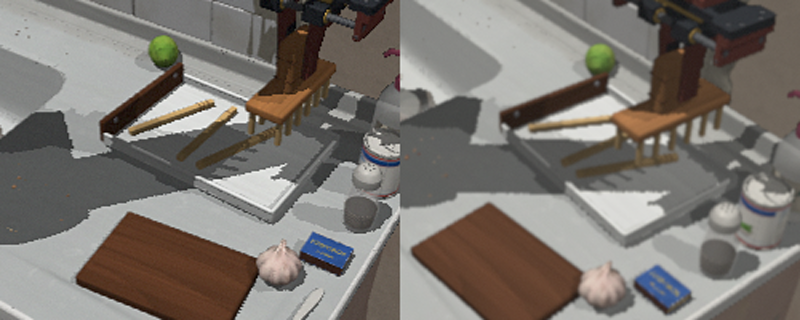

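The rake hangs level and parallel to the tray, over its free end, and the empty board is at scene crop (77–260, 212–320). Next I lower it.

Scaled: 0.03 m is 0.48, 0.02 m is 0.32.

Emit:
{"name": "run_rows", "arguments": {
  "segments": [
    {"trans": [0,0,0.48],"finger_gap": 0},
    {"trans": [0,0,0.48],"finger_gap": 0},
    {"trans": [0,0,0.32],"finger_gap": 0},
    {"trans": [0,0,0.16],"finger_gap": 0},
    {"finger_gap": 0},
    {"finger_gap": 0}
  ]
}}

```text
clock: 6.45
eef_pos: [0.644, -0.2491, 0.0832]
eef_rot: [-0.117, 0.993, -0.001, 0.001]
wrist_force: [-0.4, -0.3, -1.8]
finger_gap: 0.269
finger_force: 40.0
```

```bash
python3 togo.py .6434 -.2488 .081 103.5
python3 - <<'E'
from h import *
a=bot.read_camera("scene")[90:290,200:450,::-1];b=bot.read_camera("side")[90:290,230:480,::-1]
cv2.imwrite("pics/h2.png",cv2.resize(np.hstack([a,b]),(800,320),interpolation=cv2.INTER_CUBIC))
E
```

```text
t 6.45 shift [0.0006 0.0004 0.0022] turn [-0.0014  0.0018 -0.0006] F [-0.4 -0.3 -1.8] gap 0.269 ff 40.0 pos [ 0.644  -0.2491  0.0832] q6 -2.22
```

View pics/h2.png

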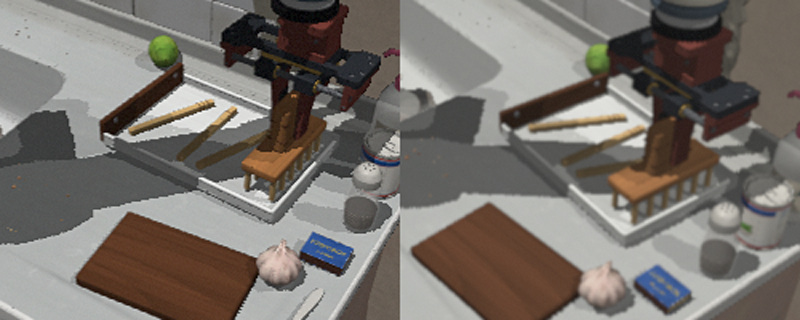

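Rake is down inside the tray, tines just above the floor, sticks untouched. I lower it 2 mm and comb.

Scaled: 0.012 m is 0.192, 0.002 m is 0.032.

Emit:
{"name": "run_rows", "arguments": {
  "segments": [
    {"trans": [0,0,0.032],"finger_gap": 0},
    {"trans": [0,0.192,0],"finger_gap": 0},
    {"trans": [0,0.192,0],"finger_gap": 0},
    {"trans": [0,0.192,0],"finger_gap": 0},
    {"trans": [0,0.192,0],"finger_gap": 0},
    {"trans": [0,0.192,0],"finger_gap": 0},
    {"trans": [0,0.192,0],"finger_gap": 0},
    {"trans": [0,0.192,0],"finger_gap": 0},
    {"trans": [0,0.192,0],"finger_gap": 0},
    {"trans": [0,0.192,0],"finger_gap": 0},
    {"trans": [0,0.192,0],"finger_gap": 0},
    {"finger_gap": 0}
  ]
}}

```text
clock: 8.05
eef_pos: [0.6153, -0.131, 0.0797]
eef_rot: [-0.118, 0.993, 0.0, 0.0]
wrist_force: [-0.6, 0.4, -1.8]
finger_gap: 0.277
finger_force: 40.0
```

```bash
python3 togo.py .6023 -.0777 .081 103.5
python3 - <<'E'
from h import *
a=bot.read_camera("scene")[90:290,200:450,::-1];b=bot.read_camera("side")[90:290,230:480,::-1]
cv2.imwrite("pics/h3.png",cv2.resize(np.hstack([a,b]),(800,320),interpolation=cv2.INTER_CUBIC))
E
```

```text
t 8.05 shift [ 0.0002  0.0549 -0.0013] turn [0.0002 0.     0.0008] F [-0.6  0.4 -1.8] gap 0.277 ff 40.0 pos [ 0.6153 -0.131   0.0797] q6 -2.07
```

View pics/h3.png

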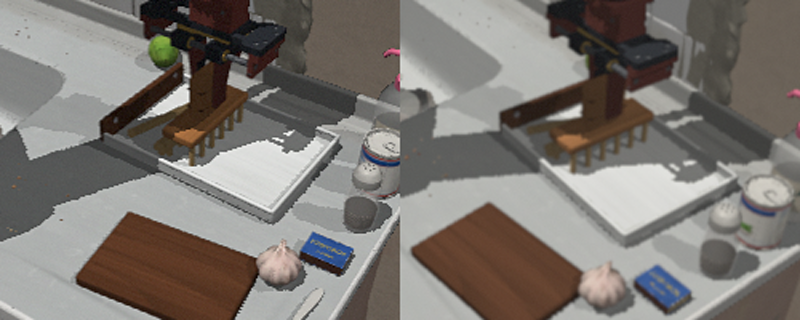

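The sticks are gathering ahead of the rake, none left behind it. Continuing gently to the end.

Scaled: 0.008 m is 0.128, 0.007 m is 0.112.

Emit:
{"name": "run_rows", "arguments": {
  "segments": [
    {"trans": [0,0.128,0],"finger_gap": 0},
    {"trans": [0,0.128,0],"finger_gap": 0},
    {"trans": [0,0.128,0],"finger_gap": 0},
    {"trans": [0,0.112,0],"finger_gap": 0},
    {"trans": [0,0.096,0],"finger_gap": 0},
    {"trans": [0,0.08,0],"finger_gap": 0},
    {"trans": [0,0.08,0],"finger_gap": 0},
    {"trans": [0,0.048,0],"finger_gap": 0},
    {"trans": [0,0.032,0],"finger_gap": 0},
    {"finger_gap": 0}
  ]
}}

```text
clock: 9.4
eef_pos: [0.6033, -0.0814, 0.0797]
eef_rot: [-0.117, 0.993, 0.0, 0.0]
wrist_force: [0.7, 0.8, -1.8]
finger_gap: 0.276
finger_force: 40.0
```

```bash
python3 togo.py .6023 -.0777 .081 103.5
```

```text
t 9.4 shift [ 0.0001  0.0038 -0.0013] turn [ 0.0001  0.     -0.0003] F [ 0.7  0.8 -1.8] gap 0.276 ff 40.0 pos [ 0.6033 -0.0814  0.0797] q6 -2.0
```

Scaled: 0.002 m is 0.032, 0.001 m is 0.016.

Emit:
{"name": "run_rows", "arguments": {
  "segments": [
    {"trans": [0,0.032,0],"finger_gap": 0},
    {"trans": [0,0.032,0],"finger_gap": 0},
    {"trans": [0,0.016,0],"finger_gap": 0},
    {"finger_gap": 0}
  ]
}}

```text
clock: 9.9
eef_pos: [0.6023, -0.0771, 0.0797]
eef_rot: [-0.117, 0.993, -0.001, 0.0]
wrist_force: [1.8, -2.5, -2.7]
finger_gap: 0.268
finger_force: 40.0
```

```bash
python3 togo.py .6023 -.0777 .081 103.5
```

```text
t 9.9 shift [ 0.0001 -0.0006 -0.0013] turn [-0.0011  0.0002 -0.0005] F [ 1.8 -2.5 -2.7] gap 0.268 ff 40.0 pos [ 0.6023 -0.0771  0.0797] q6 -1.99
```

Scaled: 0.001 m is 0.016.

Emit:
{"name": "run_rows", "arguments": {
  "segments": [
    {"trans": [0,0.016,0],"finger_gap": 0},
    {"trans": [0,0.016,0],"finger_gap": 0},
    {"finger_gap": 0},
    {"finger_gap": 0}
  ]
}}

```text
clock: 10.4
eef_pos: [0.6022, -0.0768, 0.0799]
eef_rot: [-0.117, 0.993, -0.002, 0.001]
wrist_force: [2.1, -6.7, -1.8]
finger_gap: 0.271
finger_force: 40.0
```

```bash
python3 togo.py .6023 -.0777 .081 103.5
```

```text
t 10.4 shift [ 0.0001 -0.0009 -0.0011] turn [-0.0041  0.0006 -0.0015] F [ 2.1 -6.7 -1.8] gap 0.271 ff 40.0 pos [ 0.6022 -0.0768  0.0799] q6 -1.99
```

Pressed firmly, with the stack depth matching three sticks side by side. I back off, lift and turn back.

Scaled: -0.04 m is -0.64, -0.03 m is -0.48.

Emit:
{"name": "run_rows", "arguments": {
  "segments": [
    {"trans": [0,-0.064,0],"finger_gap": 0},
    {"trans": [0,-0.192,0],"finger_gap": 0},
    {"trans": [0,-0.32,0],"finger_gap": 0},
    {"trans": [0,0,-0.48],"finger_gap": 0},
    {"trans": [0,-0.32,-0.48],"finger_gap": 0},
    {"trans": [0,-0.64,-0.48],"finger_gap": 0},
    {"trans": [0,-0.64,0],"finger_gap": 0},
    {"trans": [0,-0.64,0],"finger_gap": 0}
  ]
}}

```text
clock: 11.4
eef_pos: [0.643, -0.2483, 0.1703]
eef_rot: [-0.117, 0.993, -0.0, 0.001]
wrist_force: [1.0, -0.0, -1.7]
finger_gap: 0.275
finger_force: 40.0
```

Emit:
{"name": "run_rows", "arguments": {
  "segments": [
    {"rot": [0,0,0.0282],"finger_gap": 0},
    {"rot": [0,0,0.0282],"finger_gap": 0},
    {"rot": [0,0,0.0282],"finger_gap": 0},
    {"rot": [0,0,0.0282],"finger_gap": 0},
    {"rot": [0,0,0.0282],"finger_gap": 0},
    {"rot": [0,0,0.0282],"finger_gap": 0},
    {"rot": [0,0,0.0282],"finger_gap": 0},
    {"rot": [0,0,0.0282],"finger_gap": 0},
    {"finger_gap": 0}
  ]
}}

```text
clock: 12.52
eef_pos: [0.6426, -0.2469, 0.1693]
eef_rot: [0.556, 0.831, -0.0, -0.0]
wrist_force: [-0.5, 0.0, -2.6]
finger_gap: 0.272
finger_force: 40.0
```

```bash
python3 togo.py .4225 -.279 .082 22.4
python3 - <<'E'
from h import *
s=bot.read_camera("scene")[:,:,::-1]; cv2.imwrite("pics/scene1.png",s)
a=s[90:290,200:450];b=bot.read_camera("side")[90:290,230:480,::-1]
cv2.imwrite("pics/h4.png",cv2.resize(np.hstack([a,b]),(800,320),interpolation=cv2.INTER_CUBIC))
E
```

```text
t 12.53 shift [ 0.0541 -0.2157  0.0874] turn [-0.0003 -0.0003 -0.    ] F [-0.5  0.  -2.6] gap 0.272 ff 40.0 pos [ 0.6426 -0.2469  0.1693] q6 -0.81
```

View pics/h4.png

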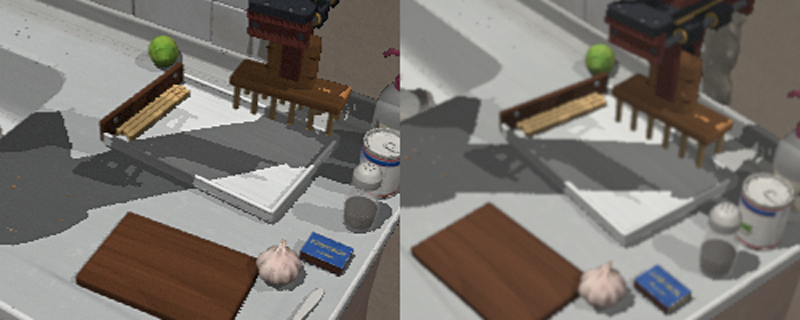

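The three sticks lie side by side, parallel against the end board. Now I carry the rake over its board, and check the board's centre from the corners that are now clear: scene crop (127,212), (77,285), (260,262); side (88,204), (14,250), (183,280).

Scaled: -0.0431 m is -0.6896, 0.0108 m is 0.1728.

Emit:
{"name": "run_rows", "arguments": {
  "segments": [
    {"trans": [0.1728,-0.6896,0],"finger_gap": 0},
    {"trans": [0.1728,-0.6896,0],"finger_gap": 0},
    {"trans": [0.1728,-0.6896,0],"finger_gap": 0},
    {"trans": [0.1728,-0.6896,0],"finger_gap": 0},
    {"trans": [0.1728,-0.6896,0],"finger_gap": 0},
    {"trans": [0,0,0.48],"finger_gap": 0},
    {"trans": [0,0,0.48],"finger_gap": 0},
    {"finger_gap": 0}
  ]
}}

```text
clock: 13.62
eef_pos: [0.4214, -0.2771, 0.1073]
eef_rot: [0.556, 0.831, 0.0, -0.002]
wrist_force: [0.2, 0.6, -2.0]
finger_gap: 0.269
finger_force: 40.0
```

```bash
python3 - <<'E'
from h import *
for n,l,o in(("scene",[(127,212),(77,285),(260,262)],(200,90)),("side",[(88,204),(14,250),(183,280)],(230,90))):
    p=onz(n,np.array(l)/1.6+o,.012)[:,:2]; e=p[2]-p[0]
    print(n,"ctr",(p[1]+p[2])/2,np.hypot(*e),np.degrees(np.arctan2(e[1],e[0])),np.hypot(*(p[1]-p[0])))
# stick outline: yellow wood against tray
s=cv2.imread("pics/scene1.png");h=cv2.cvtColor(s,cv2.COLOR_BGR2HSV);m=cv2.inRange(h,(12,80,110),(30,255,255))
m[:, :255]=0;m[:,325:]=0;m[:130]=0;m[185:]=0
c=max(cv2.findContours(m,0,2)[0],key=cv2.contourArea)
q=onz("scene",c[:,0,:].astype(float),.019)[:,:2]
th=np.radians(13.5);R=np.array([[np.cos(th),np.sin(th)],[-np.sin(th),np.cos(th)]]);q=(q-[.6205,-.1535])@R.T
print("tray-frame rect",cv2.minAreaRect((q*1000).astype(np.float32)))
E
python3 togo.py .4225 -.279 .082 22.4
```

```text
scene ctr [ 0.41479611 -0.29088007] 0.1761356911812375 -68.49253525957309 0.12492626633252
side ctr [ 0.41585196 -0.28680418] 0.1673597559498666 -69.50577778715024 0.11194282010355099
tray-frame rect ((-0.532470703125, 114.39768981933594), (147.9552001953125, 29.568737030029297), 0.8735181093215942)
t 13.62 shift [-0.0022  0.0003  0.0253] turn [-0.0024 -0.0042  0.001 ] F [ 0.2  0.6 -2. ] gap 0.269 ff 40.0 pos [ 0.4214 -0.2771  0.1073] q6 -1.04
```

Stick block in the tray frame: centre y = 114 mm, 30 mm wide, 0.9° off, so the combing is good. Setting the rake down.

Scaled: 0.012 m is 0.192, 0.008 m is 0.128.

Emit:
{"name": "run_rows", "arguments": {
  "segments": [
    {"trans": [-0.08,-0.112,0],"finger_gap": 0},
    {"trans": [0,0,0.192],"finger_gap": 0},
    {"trans": [0,0,0.128],"finger_gap": 0},
    {"trans": [0,0,0.048],"finger_gap": 0},
    {"finger_gap": 0},
    {"finger_gap": 0}
  ]
}}

```text
clock: 14.38
eef_pos: [0.4184, -0.2851, 0.0869]
eef_rot: [0.557, 0.831, -0.0, 0.0]
wrist_force: [-0.6, 0.2, -1.0]
finger_gap: 0.27
finger_force: 40.0
```

```bash
python3 togo.py .418 -.285 .0816 22.4
```

```text
t 14.38 shift [ 0.0003 -0.0003  0.0053] turn [ 0.0002  0.0004 -0.0007] F [-0.6  0.2 -1. ] gap 0.27 ff 40.0 pos [ 0.4184 -0.2851  0.0869] q6 -1.06
```

Scaled: 0.003 m is 0.048, 0.001 m is 0.016.

Emit:
{"name": "run_rows", "arguments": {
  "segments": [
    {"trans": [0,0,0.048],"finger_gap": 0},
    {"trans": [0,0,0.016],"finger_gap": 0},
    {"trans": [0,0,0.016],"finger_gap": 0},
    {"finger_gap": 0},
    {"finger_gap": 0}
  ]
}}

```text
clock: 15.0
eef_pos: [0.4182, -0.2851, 0.0816]
eef_rot: [0.557, 0.831, -0.0, -0.0]
wrist_force: [-0.4, 1.1, -1.7]
finger_gap: 0.27
finger_force: 40.0
```

```bash
python3 togo.py .418 -.285 .0816 22.4
```

```text
t 15.0 shift [ 0.0002 -0.0002  0.    ] turn [-0.    -0.    -0.001] F [-0.4  1.1 -1.7] gap 0.27 ff 40.0 pos [ 0.4182 -0.2851  0.0816] q6 -1.06
```

Scaled: 0.001 m is 0.016.

Emit:
{"name": "run_rows", "arguments": {
  "segments": [
    {"trans": [0,0,0.016],"finger_gap": 0},
    {"finger_gap": 0},
    {"finger_gap": 0}
  ]
}}

```text
clock: 15.38
eef_pos: [0.4183, -0.2852, 0.0816]
eef_rot: [0.557, 0.831, -0.0, 0.0]
wrist_force: [-2.2, 2.4, 5.8]
finger_gap: 0.272
finger_force: 40.0
```

```bash
python3 togo.py .418 -.285 .0816 22.4
```

```text
t 15.38 shift [ 0.0003 -0.0002  0.    ] turn [ 0.0002  0.0005 -0.001 ] F [-2.2  2.4  5.8] gap 0.272 ff 40.0 pos [ 0.4183 -0.2852  0.0816] q6 -1.06
```

Seated on the board. Releasing and withdrawing.

Emit:
{"name": "run_rows", "arguments": {
  "segments": [
    {"finger_gap": 0.8},
    {"finger_gap": 0.8},
    {"finger_gap": 0.8},
    {"finger_gap": 0.8},
    {"finger_gap": 0.8},
    {"finger_gap": 0.8}
  ]
}}

```text
clock: 16.12
eef_pos: [0.4183, -0.2851, 0.0806]
eef_rot: [0.557, 0.831, 0.0, 0.0]
wrist_force: [-0.1, 0.3, 0.4]
finger_gap: 0.799
finger_force: 0.0
```

Emit:
{"name": "run_rows", "arguments": {
  "segments": [
    {"trans": [0,0,-0.32],"finger_gap": 0.8},
    {"trans": [0,0,-0.48],"finger_gap": 0.8},
    {"trans": [0,0,-0.64],"finger_gap": 0.8},
    {"trans": [0,0,-0.64],"finger_gap": 0.8},
    {"trans": [0,0,-0.48],"finger_gap": 0.8},
    {"trans": [0,0.48,0],"finger_gap": 0.8},
    {"trans": [0,0.64,0],"finger_gap": 0.8},
    {"trans": [0.64,0,0],"finger_gap": 0.8},
    {"trans": [0.64,0,0],"finger_gap": 0.8},
    {"trans": [0.64,0,0],"finger_gap": 0.8},
    {"trans": [0.64,0,0],"finger_gap": 0.8},
    {"finger_gap": 0.8}
  ]
}}

```text
clock: 17.62
eef_pos: [0.4219, -0.109, 0.243]
eef_rot: [0.555, 0.832, 0.001, 0.002]
wrist_force: [0.4, 0.2, 0.1]
finger_gap: 0.803
finger_force: 0.0
```

```bash
python3 - <<'E'
from h import *
a=bot.read_camera("scene")[90:290,200:450,::-1];b=bot.read_camera("side")[90:290,230:480,::-1]
cv2.imwrite("pics/h5.png",cv2.resize(np.hstack([a,b]),(800,320),interpolation=cv2.INTER_CUBIC))
E
```

```text
(no output)
```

View pics/h5.png

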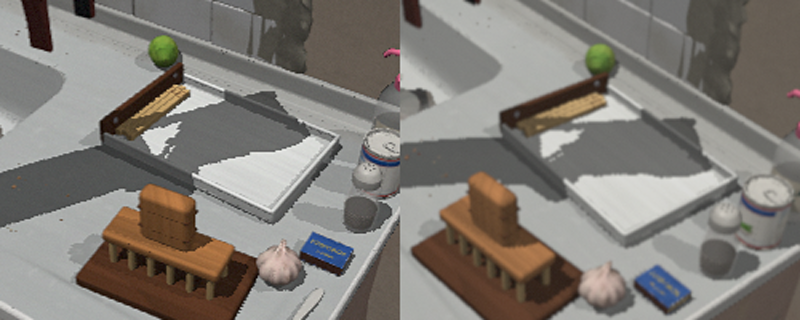

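The rake stands upright in the middle of its board (scene crop ~(170,245)). The sticks are in rows at the end board (~(155,110)), and the garlic and matchbox haven't moved.

```bash
python3 -c "from plant import bot; print(bot.job_done())"
```

```text
the job is handed in; nothing more can be done
None
```

I handed the job in at about 18 s: the three sticks lie flat and parallel against the end board, the rake stands released on the middle of its board, and the garlic and matchbox are where they were; the hand-in printed no verdict.

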